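Load the change cogs into the bench drive unit

ROBOT

A 6-joint arm with a two-finger parallel gripper is mounted at the origin on the work surface. World frame = base frame: x ahead of the robot, y to its left, z up, the work surface at z = 0. Lengths are in m, angles in rad, forces in N, time in s.
With the tool pointing down it reaches from about 0.425 to 0.95 m from the base axis. Payload 3.5 kg.
Tool frame: the origin (TCP) lies at the very end of the fingers, on their centre line; the grasp point (between the pads) lies 19 mm behind it; z points along the fingers, y is the line along which they close (so a half turn about z gives the same grasp; the last joint's range is limited). The gripper opens to 85 mm and grips with 20 to 120 N. Pads are 22 mm wide; open, the fingers measure 114 mm over their backs; the gripper's body (76 mm by 85 mm) begins 54 mm behind the grasp point. The pads swing forward as they close: fully open they stand 13 mm farther back than shut.
Start: joints at [1.18, 0.286, 1.577, -0, 1.279, -0.15], TCP at [0.161, 0.656, 0.231] pointing down, gripper open.
Joint ranges: [-2.77, 2.77], [-0.9, 2.22], [0.21, 2.48], [-1.53, 4.67], [0.24, 2.81], [-2.84, 2.84]. Speed limits (rad/s): [2.79, 2.79, 3.14, 3.14, 3.14, 3.14].

INTERFACE

Orientations are given as a unit quaternion [x, y, z, w].
In Python, from plant import ctrl gives the robot as it stands.
- The arm moves only by the shell command python3 inch.py 'ROWS' [FORCE]. ROWS is a JSON object with one list for each field, all of the same length, 1 to 10, a row being the entries at one place: x, y, z (the shift in shares of 0.75 m (1.0 is 0.75 m)), rx, ry, rz (a rotation vector in a scale on which 1.0 is 180 degrees), jaw (the opening from 0.0 (shut) to 1.0 (fully open)); each row is the pose to reach, as a shift and turn from the pose commanded when the command began, along the tool's axes at that moment; what a row does not reach only later rows make up. A row lasts 1/8 s, in which the tool goes at most 0.0625 m and 0.188 rad, less where a joint would pass 70% of its speed; a pose out of reach is approached as far as the arm can. The fingers move at their own pace and stop on an object; FORCE is the grip in N (left out, the last holds). Time passes only in rows, so rows that do not move let the fingers close. It prints the time, the measured TCP pose, the force, the opening and the grip force at its end. Input that does not fit is refused with a message, and nothing moves.
- ctrl.get_state(): the state, without advancing time (a new reading comes with each control period).
- ctrl.read_camera(name): name is "scene" or "top" or "wrist"; returns a dict with "pixels" (480x640x3 uint8, red, green, blue), "camera_matrix" (3x3 intrinsics, pixels), "xyz" and "orientation" of the camera in the world. Camera axes: x right, y down, z forward; pixel columns grow to the right and rows downward; lengths in m; the calibration is good to about 2 mm. The wrist camera is an equidistant fisheye: a pixel r from the principal point sees the ray r / f radians off the axis. A picture is of the moment at which its call begins. There is no depth.
- ctrl.sign_off(): hands the job in; it is judged then, once.
The state is a dict: "time": time; "qpos": joint angles; "dq": joint speeds; "joint_efforts": joint torques, N m; "eef_pos": TCP position; "tcp_rot": TCP orientation; "contact_force": force on the tool from outside, world axes, zero at the start; "wrist_torque": the same for the moment, N m; "opening": opening from 0.0 (shut) to 1.0 (fully open); "finger_force": force on a finger pad.
Only numpy, scipy, OpenCV 4.12 (cv2) and the standard library are available. Lean on these libraries where they do the work, as an engineer would, in place of code of your own. Each camera call takes 0.05 s, during which the arm holds its last target. There are 200 camera calls.

TASK

Lift the lid of the drive unit open until it rests on its stop, then slide every loose cog from the bench onto the keyed hub inside, boss up, largest at the bottom and each next smaller one above it, turning each so that its wide slot finds the wide spline and it slides fully home. Then close the lid again, and leave the console, bottle, beaker and carton where they stand.

Things in the scene. Friction and masses are not known exactly. Their poses are not given: they have to be found in the camera images.
- unit: the drive unit, fixed to the bench: a grey tray 210 x 210 mm, floor 20 mm high, 8 mm walls up to 55 mm above the bench, plus a black control block 60 mm wide and 70 mm high along its +x side. Origin: centre of the tray's underside, on the hub's axis. Lid hinge along its +y wall, lid handle on its -y side
- hub_seat (a point): seat of the upright steel hub in the tray: top of its 60 mm flange, 24 mm above the bench, where the lowest cog rests. z up along the hub; x points to its one wide spline (8 mm wide, to 19 mm from the axis). Stacked cogs sit 0, 17, 34 and 51 mm above the seat; a cog not lined up stops at 60 mm. The hub is held by stiff friction (0.8 N m): it does not turn freely
- hub_top (a point): top of the hub, on its axis, 72 mm above the seat. The hub is a 28 mm post, its top 6 mm tapering to 18 mm. The wide spline and six thin ones (to 16 mm from the axis, at 30, 90, 150.. degrees from x) end 12 mm below the top: above them a cog turns freely on the plain post. A cog has 1.5 mm to spare all round, its slot about 5 degrees either way; lined up, it slides down by its weight
- lid (a joint): angle of the lid: 0 closed, 1.85 open against its stop. Its hinge has a damper; left free it falls shut below about 1.2 rad and falls open onto its stop above that
- lid_handle (a point): centre of the lid's handle bar: a round steel bar 12 mm thick, 100 mm long, parallel to the hinge, carried at its ends 50 mm clear of the edge of the lid farthest from the hinge; lid closed, it lies level, 85 mm above the bench on the unit's -y side. x along the bar
- lid_hinge (a point): middle of the lid's hinge line, 55 mm above the bench at the tray's +y wall; x along it, same as the unit's x. The lid is a grey shell 200 x 200 x 50 mm, 0.35 kg. Lid closed, the handle bar is 250 mm from here along the unit's -y and 30 mm higher; it circles about this line, up and over towards the unit's +y
- cog_110: largest aluminium cog: toothed disc 110 mm in diameter, 7 mm thick; with a hexagonal boss, 50 mm across flats, up to 17 mm above the underside: grip it across two flats, tips just above the disc. Origin: centre of the underside; z up along the bore; x from the axis to the wide slot, which lies behind one flat (flats at 0, 60.. degrees). Starts boss up. 0.32 kg. May be absent
- cog_96: second largest cog: disc 96 mm in diameter, 0.26 kg; all else as cog_110. The bore of every cog runs right through: hexagonal, 31 mm across flats (flats face as the boss's), with one wide slot, 11 mm wide, to 21.8 mm from the axis. May be absent
- cog_82: third largest cog: disc 82 mm in diameter, 0.20 kg; bore, boss, heights and axes as cog_110. May be absent
- cog_68: smallest cog: disc 68 mm in diameter, 0.15 kg; bore, boss, heights and axes as cog_110. May be absent
- console: bystander: black touch-screen console, 250 mm wide, on its foot. Origin: under its middle
- reagent: bystander: amber bottle, 70 mm across, 160 mm tall. Origin: centre of its underside
- beaker: bystander: glass beaker, 80 mm across, 100 mm tall. Origin: centre of its underside
- carton: bystander: cardboard carton with a yellow band, 130 x 120 x 100 mm. Origin: centre of its underside

How it is judged:
By the outcome, as a careful person would: the job done as asked, in the order asked, and still so for the second after the job is handed in, with the robot touching nothing.
Of cog_110, cog_96, cog_82, cog_68 only 3 to 4 are there at a start; the rules pass over those that are not, and their reading is None.
At some moment in a run one of cog_110, cog_96, cog_82, cog_68 may be knocked a few centimetres aside while the robot is not near it.
Once in a run the grip may slacken for a moment while it holds something.
It also fails if it takes over 210 s, if anything falls off the work surface, if the arm or the gripper's body presses on something with over 40 N, if the wrist force passes 120 N, or if a joint passes its speed limit or range.

## Working session

There is one attempt and no reset: what is moved stays moved. The work goes in short steps, Python scripts to look and compute and a shell command to move; the robot and the scene stay as the last step left them, time stands still between calls to the robot, and variables do not carry over. Pictures are saved under pics/ and viewed, at most 18 in all, crops included, and the job is handed in when it is done.

```bash
ls; mkdir -p pics; cat > h.py <<'E'
import numpy as np, cv2
from scipy.spatial.transform import Rotation as R
from plant import ctrl
def snap(name,fn):
    d=ctrl.read_camera(name); cv2.imwrite('pics/'+fn+'.png',d['pixels'][:,:,::-1])
    np.savez('pics/'+fn+'.npz',K=d['camera_matrix'],p=d['xyz'],q=d['orientation'])
    return d
def crop(fn,out,x0,y0,x1,y1,s):
    im=cv2.imread('pics/'+fn+'.png')[y0:y1,x0:x1]
    cv2.imwrite('pics/'+out+'.png',cv2.resize(im,None,fx=s,fy=s,interpolation=cv2.INTER_CUBIC))
def px(fn,u,v,z,fish=False):
    c=np.load('pics/'+fn+'.npz');K=c['K']
    a=np.array([(u-K[0,2])/K[0,0],(v-K[1,2])/K[1,1],1.])
    if fish:
        r=np.hypot(a[0],a[1]); a=np.array([a[0]/r*np.sin(r),a[1]/r*np.sin(r),np.cos(r)]) if r>1e-9 else a
    w=R.from_quat(c['q']).apply(a); p=c['p']
    return p+w*(z-p[2])/w[2]
def proj(fn,P,fish=False):
    c=np.load('pics/'+fn+'.npz');K=c['K']
    a=R.from_quat(c['q']).inv().apply(np.asarray(P)-c['p'])
    if fish:
        n=np.hypot(a[0],a[1]); t=np.arctan2(n,a[2]); a=np.array([a[0]/n*t,a[1]/n*t,1])
    return np.array([K[0,0]*a[0]/a[2]+K[0,2],K[1,1]*a[1]/a[2]+K[1,2]])
def st():
    s=ctrl.get_state(); return s
def to(P,Rw=None):
    """tool-frame shift and rotvec to reach world pose"""
    s=ctrl.get_state(); r=R.from_quat(s['tcp_rot'])
    print('shift',np.round(r.inv().apply(np.asarray(P)-s['eef_pos']),4))
    if Rw is not None: print('rotvec',np.round((r.inv()*Rw).as_rotvec(),4))
E
python3 - <<'E'
from h import *
for n in ('top','scene'):
    d=snap(n,n+'0'); print(n,d['camera_matrix'],d['xyz'],R.from_quat(d['orientation']).as_matrix())
s=st(); print({k:np.round(v,4) for k,v in s.items()})
E
```

```text
inch.py
pics
plant.py
top [[477.17883332   0.         322.55168537]
 [  0.         477.17883332 233.51709286]
 [  0.           0.           1.        ]] [ 0.41937877 -0.0826913   1.07890944] [[ 0.01661587 -0.98785305  0.15450006]
 [-0.99980072 -0.01470536  0.01350049]
 [-0.01106452 -0.1546936  -0.98790054]]
scene [[583.20062005   0.         331.9276455 ]
 [  0.         583.20062005 242.52029004]
 [  0.           0.           1.        ]] [1.409047   0.56225254 0.735116  ] [[-0.61901899  0.42057971 -0.66327084]
 [ 0.78533588  0.32293846 -0.52816503]
 [-0.00793983 -0.84783457 -0.53020138]]
{'time': np.float64(0.1), 'qpos': array([ 1.18  ,  0.2871,  1.5781, -0.    ,  1.2786, -0.15  ]), 'dq': array([-0.0006, -0.0022, -0.0054,  0.0034, -0.0013, -0.    ]), 'joint_efforts': array([ 1.10000e-03, -4.07292e+01, -2.93701e+01, -2.00000e-04,
        3.40000e-03, -0.00000e+00]), 'eef_pos': array([0.1607, 0.655 , 0.2301]), 'tcp_rot': array([ 1.201e-01,  9.928e-01, -1.000e-03, -3.000e-04]), 'contact_force': array([-0.067 ,  0.2425,  0.2612]), 'wrist_torque': array([-0.045 , -0.0223,  0.0336]), 'finger_force': np.float64(0.0), 'opening': np.float64(1.0002)}
```

View pics/top0.png

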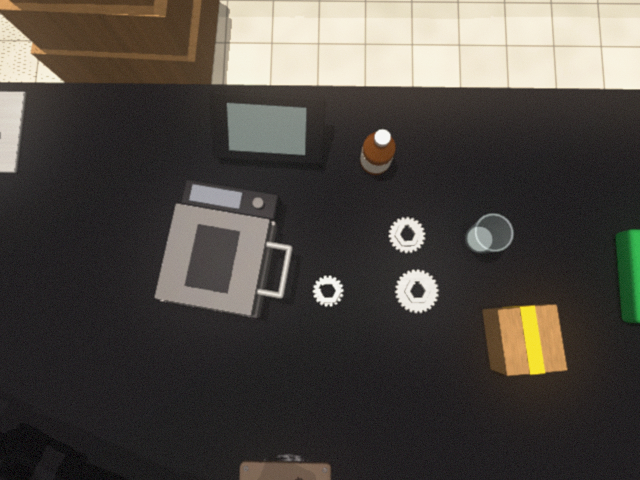

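View pics/scene0.png

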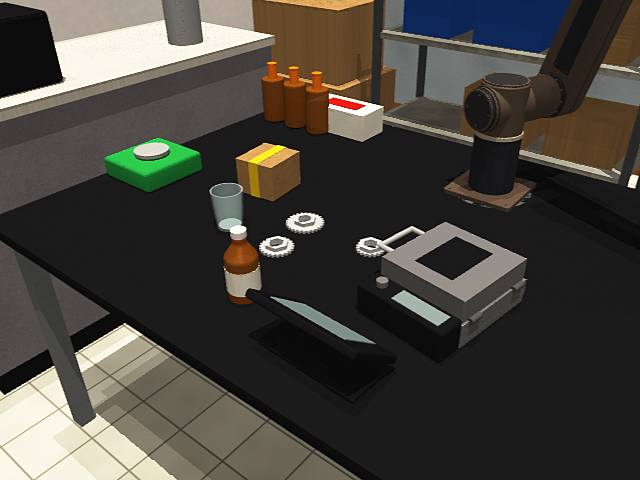

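```bash
python3 - <<'E'
from h import *
crop('top0','c_cogs',300,205,460,325,5)
crop('top0','c_unit',145,170,305,330,3.75)
E
```

```text
(no output)
```

View pics/c_cogs.png

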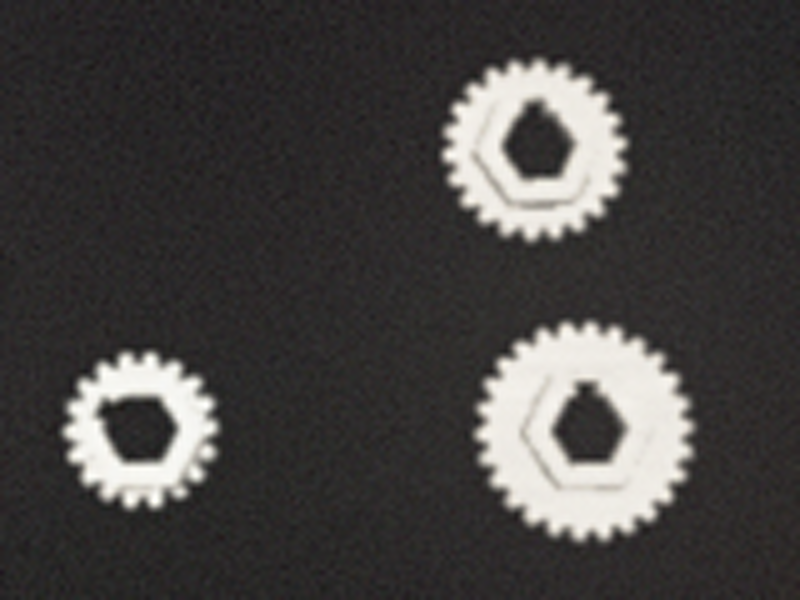

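View pics/c_unit.png

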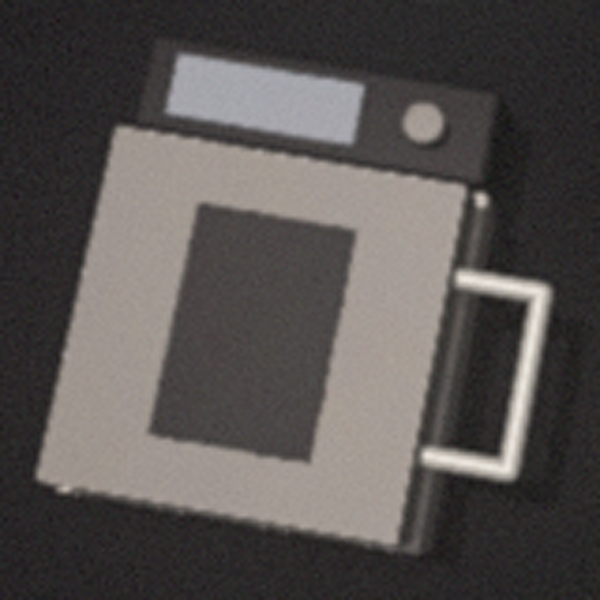

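```bash
cat >> h.py <<'E'
def c2(U,V,s,x0,y0): return ((U+.5)/s-.5+x0,(V+.5)/s-.5+y0)
E
python3 - <<'E'
from h import *
np.set_printoptions(precision=4,suppress=True)
for n,(U,V),(a,b) in (('96',(585,431),(587,385)),('82',(536,149),(538,105)),('68',(141,430),(105,408))):
    p=px('top0',*c2(U,V,5,300,205),.007)
    bore={'96':(588,430),'82':(538,145),'68':(142,430)}[n]
    q=px('top0',*c2(*bore,5,300,205),.017); r=px('top0',*c2(a,b,5,300,205),.017)
    e=px('top0',*c2(U+109,V,5,300,205),.007)
    print(n,p,q,'slot',np.degrees(np.arctan2(*(r-q)[1::-1])), np.linalg.norm(e-p))
C=[px('top0',*c2(*x,3.75,145,170),.105) for x in ((115,126),(465,184),(400,545),(38,482))]
print(np.array(C),np.mean(C,0)); 
for i in range(4): d=C[(i+1)%4]-C[i]; print(np.linalg.norm(d),np.degrees(np.arctan2(d[1],d[0])))
B=[px('top0',*c2(*x,3.75,145,170),.085) for x in ((540,293),(507,470))]
d=B[0]-B[1]; print('bar',B,np.mean(B,0),np.linalg.norm(d),np.degrees(np.arctan2(d[1],d[0])))
r=R.from_quat(st()['tcp_rot']).as_matrix(); print(r)
E
```

```text
96 [ 0.461  -0.2796  0.007 ] [ 0.4611 -0.2791  0.017 ] slot 0.47647384034584433 0.04842407724685559
82 [ 0.5878 -0.2592  0.007 ] [ 0.5881 -0.2585  0.017 ] slot -0.6169232055591604 0.04933834472331341
68 [ 0.4583 -0.0819  0.007 ] [ 0.4579 -0.0823  0.017 ] slot 60.33378568741465 0.04862546833426298
[[0.6313 0.24   0.105 ]
 [0.6012 0.0432 0.105 ]
 [0.4034 0.0715 0.105 ]
 [0.4337 0.2691 0.105 ]] [0.5174 0.156  0.105 ]
0.19909254972095944 -98.69148604739101
0.19978411267883947 171.87254599387768
0.20000166006202844 81.27901120124915
0.19967424836695435 -8.388009568966796
bar [array([0.5435, 0.0016, 0.085 ]), array([0.4448, 0.0171, 0.085 ])] [0.4942 0.0094 0.085 ] 0.0998331809739657 -8.932537779291389
[[-0.9711  0.2385 -0.0008]
 [ 0.2385  0.9711 -0.002 ]
 [ 0.0003 -0.0021 -1.    ]]
```

```bash
cat >> h.py <<'E'
def down(yaw_y): # tool pointing down, y axis at yaw (deg)
    y=np.radians(yaw_y); Y=np.array([np.cos(y),np.sin(y),0]); Z=np.array([0,0,-1.]); 
    return R.from_matrix(np.c_[np.cross(Y,Z),Y,Z])
E
python3 -c "
from h import *
to([.494,.0095,.2],down(81.4))"
```

```text
shift [-0.4776 -0.5473  0.0311]
rotvec [-0.0021 -0.0004 -0.0907]
```

Careful with the scale: shifts go in shares of 0.75 m and turns go in shares of 180 degrees. That gives: -0.5473 m / 0.75 = -0.7297, -0.4776 m / 0.75 = -0.6368, -0.0907 rad / 3.1416 = -0.0289.

```bash
python3 inch.py '{"x": [-0.32, -0.32, -0.32, -0.32, -0.32, -0.32, -0.6368, -0.6368, -0.6368, -0.6368], "y": [-0.36, -0.36, -0.36, -0.36, -0.36, -0.36, -0.7297, -0.7297, -0.7297, -0.7297], "z": [0, 0, 0, 0, 0, 0, 0.0413, 0.0413, 0.0413, 0.0413], "rx": [0, 0, 0, 0, 0, 0, 0.0006, 0.0006, 0.0006, 0.0006], "ry": [0, 0, 0, 0, 0, 0, 0, 0, 0, 0], "rz": [-0.0143, -0.0143, -0.0143, -0.0143, -0.0143, -0.0143, -0.0289, -0.0289, -0.0289, -0.0289], "jaw": [1, 1, 0.6, 0.5, 0.5, 0.5, 0.5, 0.5, 0.5, 0.5]}' 30
python3 inch.py '{"x": [-0.16, -0.16], "y": [-0.1867, -0.1867], "z": [0.02, 0.02], "rx": [0, 0], "ry": [0, 0], "rz": [0, 0], "jaw": [0.5, 0.5]}' >/dev/null
python3 - <<'E'
from h import *
d=snap('wrist','w1'); print(d['camera_matrix'],d['xyz'])
to([.494,.0095,.2],down(81.4)); s=st(); print(s['eef_pos'],s['opening'],s['time'])
E
```

```text
time: 1.35
eef_pos: [0.4422, 0.1118, 0.2099]
tcp_rot: [0.075, 0.997, -0.001, 0.0]
contact_force: [0.0, 0.1, -0.5]
opening: 0.502
finger_force: 0.0
[[371.64829954   0.         320.93701534]
 [  0.         371.64829954 246.79789565]
 [  0.           0.           1.        ]] [0.43657159 0.01570128 0.34175755]
shift [ 0.0187  0.0065 -0.0007]
rotvec [-0.0062  0.0028 -0.0046]
[5.11502998e-01 2.37413014e-04 1.99432194e-01] 0.4960315544180707 1.65
```

View pics/w1.png

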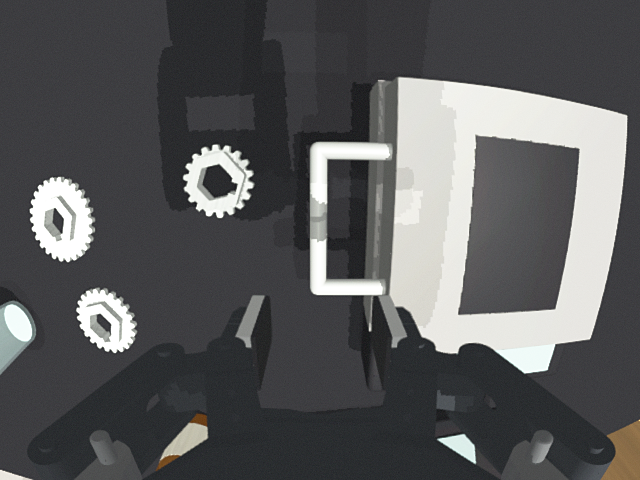

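In the tool's units: 0.08 m / 0.75 = 0.1067, 0.018 m / 0.75 = 0.024.

```bash
python3 inch.py '{"x": [0.024, 0.024, 0.024], "y": [0.0107, 0.0107, 0.0107], "z": [0, 0.1067, 0.1067], "rx": [0, 0, 0], "ry": [0, 0, 0], "rz": [0, 0, 0], "jaw": [0.5, 0.5, 0.5]}'
python3 - <<'E'
from h import *
to([.494,.0095,.066],down(81.4))
for P in ([.494,.0095,.085],[.5435,.0016,.085],[.4448,.0171,.085]): print(proj('w1',P,True))
E
```

```text
time: 2.02
eef_pos: [0.488, 0.019, 0.1162]
tcp_rot: [0.075, 0.997, -0.001, -0.004]
contact_force: [-0.2, 0.5, 0.1]
opening: 0.497
finger_force: 0.0
shift [-0.0078 -0.0084  0.0501]
rotvec [-0.0019 -0.0084 -0.0001]
[325.30086535 223.32397963]
[324.60924867 288.92924734]
[325.58573293 152.62785887]
```

In the tool's units: 0.05 m / 0.75 = 0.0667, -0.01 m / 0.75 = -0.0133.

```bash
python3 inch.py '{"x": [-0.0093, -0.0093, -0.0093, -0.0093, -0.0093, -0.0093, -0.0093], "y": [-0.0133, -0.0133, -0.0133, -0.0133, -0.0133, -0.0133, -0.0133], "z": [0.0667, 0.0667, 0.0667, 0.0667, 0.0667, 0.0667, 0.0667], "rx": [0, 0, 0, 0, 0, 0, 0], "ry": [0, 0, 0, 0, 0, 0, 0], "rz": [0, 0, 0, 0, 0, 0, 0], "jaw": [0.5, 0.5, 0.3, 0.2, 0.0, 0.0, 0.0]}' 30
python3 - <<'E'
from h import *
print(px('w1',319,218,.085,True)); s=st(); print(s['contact_force'],s['eef_pos'])
h=np.array([.532,.2549,.055])
u=R.from_euler('z',-8.5,degrees=True)
r=R.from_quat(s['tcp_rot'])
p0=s['eef_pos']
a0=np.arctan2(30,250); rad=.2518
for t in np.arange(.0,1.86,.15):
    d=u.apply([0,-rad*(np.cos(a0+t)-np.cos(a0)),rad*(np.sin(a0+t)-np.sin(a0))])
    print(round(t,2),np.round(r.inv().apply(d),3))
E
```

```text
time: 2.9
eef_pos: [0.4981, 0.0053, 0.0728]
tcp_rot: [0.074, 0.997, -0.004, 0.002]
contact_force: [-2.0, -6.5, 3.7]
opening: 0.128
finger_force: 29.8
[0.48952303 0.00567759 0.085     ]
[-1.96490897 -6.53675166  3.66965321] [0.4981211  0.00533301 0.07284646]
0.0 [0. 0. 0.]
0.15 [-0.     0.007 -0.037]
0.3 [-0.     0.02  -0.073]
0.45 [-0.     0.037 -0.106]
0.6 [-0.001  0.06  -0.136]
0.75 [-0.001  0.086 -0.163]
0.9 [-0.001  0.117 -0.185]
1.05 [-0.001  0.15  -0.203]
1.2 [-0.001  0.186 -0.215]
1.35 [-0.001  0.223 -0.222]
1.5 [-0.001  0.261 -0.223]
1.65 [-0.001  0.298 -0.219]
1.8 [-0.001  0.335 -0.209]
```

In the tool's units: -0.163 m / 0.75 = -0.2173, -0.15 m / 0.75 = -0.2.

```bash
python3 inch.py '{"x": [0, 0, 0, 0, 0, 0, 0, 0, 0, -0.0013], "y": [0.004, 0.0093, 0.0173, 0.0267, 0.0373, 0.0493, 0.064, 0.08, 0.0973, 0.1147], "z": [-0.024, -0.0493, -0.0733, -0.0973, -0.12, -0.1413, -0.1613, -0.1813, -0.2, -0.2173], "rx": [0, 0, 0, 0, 0, 0, 0, 0, 0, 0], "ry": [0, 0, 0, 0, 0, 0, 0, 0, 0, 0], "rz": [0, 0, 0, 0, 0, 0, 0, 0, 0, 0], "jaw": [0, 0, 0, 0, 0, 0, 0, 0, 0, 0]}'
python3 inch.py '{"x": [0, 0, 0, 0, 0, 0, 0, 0, 0, 0], "y": [0.02, 0.0413, 0.0627, 0.0853, 0.1093, 0.1333, 0.1573, 0.1827, 0.208, 0.2333], "z": [-0.016, -0.0293, -0.0427, -0.0533, -0.0627, -0.0693, -0.0747, -0.0787, -0.08, -0.08], "rx": [0, 0, 0, 0, 0, 0, 0, 0, 0, 0], "ry": [0, 0, 0, 0, 0, 0, 0, 0, 0, 0], "rz": [0, 0, 0, 0, 0, 0, 0, 0, 0, 0], "jaw": [0, 0, 0, 0, 0, 0, 0, 0, 0, 0]}'
```

```text
time: 4.15
eef_pos: [0.5116, 0.09, 0.2378]
tcp_rot: [0.075, 0.997, -0.005, 0.002]
contact_force: [-2.6, -6.7, 4.5]
opening: 0.119
finger_force: 29.3
time: 5.4
eef_pos: [0.5391, 0.2665, 0.2951]
tcp_rot: [0.075, 0.997, -0.001, 0.004]
contact_force: [4.8, -2.0, 6.1]
opening: 0.121
finger_force: 31.9
```

```bash
python3 inch.py '{"x": [0, 0, 0, 0, 0, 0, 0], "y": [0.0253, 0.0493, 0.0747, 0.0987, 0.1107, 0.1147, 0.1147], "z": [0.0013, 0.0053, 0.0107, 0.0187, 0.024, 0.0253, 0.0253], "rx": [0, 0, 0, 0, 0, 0, 0], "ry": [0, 0, 0, 0, 0, 0, 0], "rz": [0, 0, 0, 0, 0, 0, 0], "jaw": [0, 0, 0, 0, 0, 0, 0]}'
```

```text
time: 6.28
eef_pos: [0.5513, 0.3489, 0.276]
tcp_rot: [0.075, 0.997, -0.003, 0.002]
contact_force: [2.9, -6.8, 5.2]
opening: 0.124
finger_force: 31.7
```

In the tool's units: -0.06 m / 0.75 = -0.08.

```bash
python3 inch.py '{"x": [0, 0, 0, 0, 0], "y": [0, 0, 0, 0, 0], "z": [0, 0, 0, -0.08, -0.08], "rx": [0, 0, 0, 0, 0], "ry": [0, 0, 0, 0, 0], "rz": [0, 0, 0, 0, 0], "jaw": [0.5, 0.5, 0.5, 0.5, 0.7]}'
python3 - <<'E'
from h import *
to([.59,.145,.29],down(81.4))
E
```

```text
time: 6.9
eef_pos: [0.5513, 0.3523, 0.3403]
tcp_rot: [0.075, 0.997, 0.002, 0.005]
contact_force: [0.4, 0.3, 0.9]
opening: 0.692
finger_force: 0.0
shift [-0.0687 -0.1994  0.0501]
rotvec [0.0044 0.0089 0.0006]
```

In the tool's units: -0.2 m / 0.75 = -0.2667, -0.069 m / 0.75 = -0.092.

```bash
python3 inch.py '{"x": [-0.092, -0.092, -0.092, -0.092, -0.092, -0.092], "y": [-0.2667, -0.2667, -0.2667, -0.2667, -0.2667, -0.2667], "z": [0, 0, 0, 0.0667, 0.0667, 0.0667], "rx": [0, 0, 0, 0, 0, 0], "ry": [0, 0, 0, 0, 0, 0], "rz": [0, 0, 0, 0, 0, 0], "jaw": [0.7, 0.7, 0.7, 0.7, 1, 1]}'
python3 - <<'E'
from h import *
snap('wrist','w2'); snap('top','top2')
c=proj('w2',[.517,.156,.09],True).astype(int); print(c,st()['eef_pos'])
x,y=max(c[0]-80,0),max(c[1]-60,0)
crop('w2','w2c',x,y,x+160,y+120,5); print(x,y)
E
```

```text
time: 7.65
eef_pos: [0.5881, 0.1436, 0.2846]
tcp_rot: [0.075, 0.997, -0.001, 0.0]
contact_force: [0.3, -0.3, 0.2]
opening: 1.0
finger_force: 0.0
[324 141] [0.58870431 0.14418756 0.28623865]
244 81
```

View pics/w2c.png

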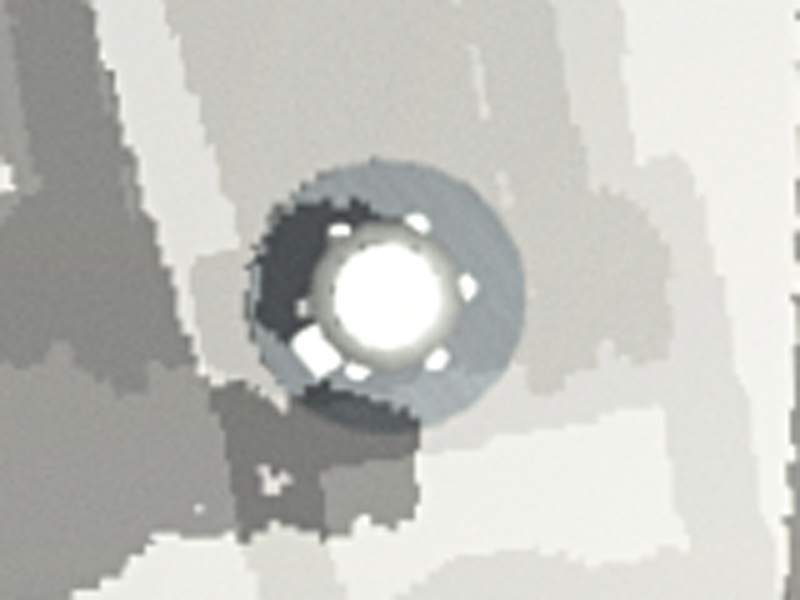

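View pics/top2.png

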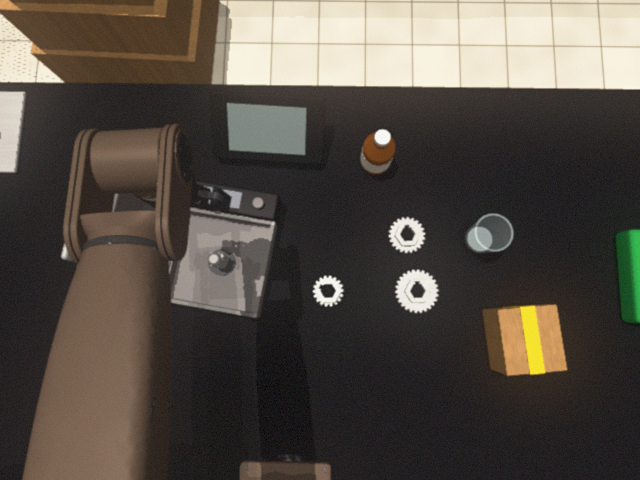

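```bash
python3 - <<'E'
from h import *
P=[px('w2',*c2(*p,5,244,81),.084,True)[:2] for p in ((316,350),(340,229),(418,221),(468,287),(437,359),(356,371),(304,306))]
P=np.array(P); c=(P[1:4]+P[4:7]).mean(0)/2; print('c',c)
d=P-c; a=np.degrees(np.arctan2(d[:,1],d[:,0])); print(a, np.hypot(*d.T))
print(np.mod(a[1:],60)-30)
print('top',px('w2',*c2(387,296,5,244,81),.096,True))
print('flange',px('w2',*c2(387,296,5,244,81),.024,True))
print('topcam',[px('top2',221,y,.096) for y in (256,260)])
s=st();print(s['qpos'])
E
```

```text
c [0.51487321 0.15282225]
[ -60.90099468 -153.70871851  149.22543779   87.58771626   29.19702049
  -30.80753199  -91.4405356 ] [0.01641031 0.01494362 0.01481317 0.0147828  0.01483318 0.01506332
 0.01525587]
[-3.70871851 -0.77456221 -2.41228374 -0.80297951 -0.80753199 -1.4405356 ]
top [0.51503421 0.15278553 0.096     ]
flange [0.51478123 0.15271654 0.024     ]
topcam [array([0.52275485, 0.14063569, 0.096     ]), array([0.5144327 , 0.14022251, 0.096     ])]
[ 7.35672186e-02  9.70328915e-02  1.69491652e+00 -1.53345202e-03
  1.34662076e+00 -1.34851069e+00]
```

```bash
python3 - <<'E'
from h import *
to([.585,-.29,.27],down(60.5))
E
```

```text
shift [-0.0605 -0.43    0.0168]
rotvec [-2.000e-04  3.400e-03  3.665e-01]
```

In the tool's units: -0.43 m / 0.75 = -0.5733, -0.06 m / 0.75 = -0.08, 0.366 rad / 3.1416 = 0.1165.

```bash
python3 inch.py '{"x": [-0.08, -0.08, -0.08, -0.08, -0.08, -0.08, -0.08, -0.08, -0.08], "y": [-0.5733, -0.5733, -0.5733, -0.5733, -0.5733, -0.5733, -0.5733, -0.5733, -0.5733], "z": [0.0227, 0.0227, 0.0227, 0.0227, 0.0227, 0.0227, 0.0227, 0.0227, 0.0227], "rx": [0, 0, 0, 0, 0, 0, 0, 0, 0], "ry": [0, 0, 0, 0, 0, 0, 0, 0, 0], "rz": [0.1165, 0.1165, 0.1165, 0.1165, 0.1165, 0.1165, 0.1165, 0.1165, 0.1165], "jaw": [0.8, 0.8, 0.8, 0.8, 0.8, 0.8, 0.8, 0.8, 0.8]}'
python3 - <<'E'
from h import *
snap('wrist','w3')
C=[('96',.461,-.28),('82',.588,-.259),('68',.458,-.082)]
T=[]
for n,x,y in C:
    c=proj('w3',[x,y,.01],True).astype(int); print(n,c)
    crop('w3','t',c[0]-50,c[1]-50,c[0]+50,c[1]+50,2.6667); T.append(cv2.resize(cv2.imread('pics/t.png'),(390,390),interpolation=cv2.INTER_CUBIC) if 0 else cv2.imread('pics/t.png'))
print([t.shape for t in T])
cv2.imwrite('pics/w3c.png',np.hstack(T))
E
```

```text
time: 8.88
eef_pos: [0.5839, -0.2906, 0.269]
tcp_rot: [0.255, 0.967, -0.001, 0.001]
contact_force: [0.5, -0.2, 0.5]
opening: 0.799
finger_force: 0.0
96 [274 104]
82 [350 195]
68 [431  21]Traceback (most recent call last):
  File "<stdin>", line 7, in <module>
  File "h.py", line 10, in crop
    cv2.imwrite('pics/'+out+'.png',cv2.resize(im,None,fx=s,fy=s,interpolation=cv2.INTER_CUBIC))
                                   ~~~~~~~~~~^^^^^^^^^^^^^^^^^^^^^^^^^^^^^^^^^^^^^^^^^^^^^^^^^
cv2.error: OpenCV(4.12.0) /io/opencv/modules/imgproc/src/resize.cpp:4208: error: (-215:Assertion failed) !ssize.empty() in function 'resize'
```

```bash
cat >> h.py <<'E'
def cog(fn,x,y,rad,z=.007,zb=.017,thr=170):
    """rectified overhead view about (x,y): enclosing-circle centre of the disc and bore slot direction"""
    im=cv2.imread('pics/'+fn+'.png'); n=400; m=.0004
    def rect(z):
        gx=np.zeros((n,n),np.float32); gy=gx.copy()
        for i in range(n):
            for j in range(n):
                gx[i,j],gy[i,j]=proj(fn,[x+(n/2-i)*m,y+(n/2-j)*m,z],True)
        return cv2.remap(im,gx,gy,cv2.INTER_CUBIC)
    a=rect(z); g=cv2.inRange(cv2.cvtColor(a,cv2.COLOR_BGR2GRAY),thr,255)
    cs,_=cv2.findContours(g,cv2.RETR_EXTERNAL,cv2.CHAIN_APPROX_NONE)
    c=max(cs,key=cv2.contourArea); (u,v),r=cv2.minEnclosingCircle(c); M=cv2.moments(c)
    u2,v2=M['m10']/M['m00'],M['m01']/M['m00']
    print('centre',np.round([x+(n/2-v)*m,y+(n/2-u)*m],4),'moment',np.round([x+(n/2-v2)*m,y+(n/2-u2)*m],4),'r',r*m)
    return a,rect(zb)
E
python3 - <<'E'
from h import *
T=[cog('w3',.461,-.28,.048)[1],cog('w3',.588,-.259,.041)[1]]
cv2.imwrite('pics/w3c.png',np.hstack(T))
E
```

```text
centre [ 0.4592 -0.2833] moment [ 0.4593 -0.2827] r 0.048477508544921874
centre [ 0.5852 -0.2625] moment [ 0.5852 -0.2623] r 0.04161119689941407
```

View pics/w3c.png

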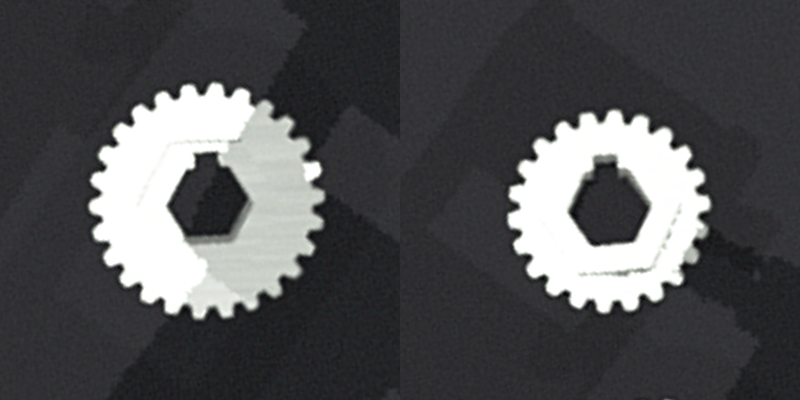

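```bash
python3 - <<'E'
from h import *
to([.4592,-.283,.05],down(61))
E
```

```text
shift [ 0.1125 -0.055   0.2188]
rotvec [-0.0015  0.0021 -0.008 ]
```

In the tool's units: 0.219 m / 0.75 = 0.292, 0.1125 m / 0.75 = 0.15, -0.008 rad / 3.1416 = -0.0025.

```bash
python3 inch.py '{"x": [0.15, 0.15, 0.15, 0.15, 0.15, 0.15, 0.15], "y": [-0.0733, -0.0733, -0.0733, -0.0733, -0.0733, -0.0733, -0.0733], "z": [0.1333, 0.1333, 0.292, 0.292, 0.292, 0.292, 0.292], "rx": [0, 0, 0, 0, 0, 0, 0], "ry": [0, 0, 0, 0, 0, 0, 0], "rz": [-0.0025, -0.0025, -0.0025, -0.0025, -0.0025, -0.0025, -0.0025], "jaw": [0.8, 0.72, 0.72, 0.72, 0.72, 0.72, 0.72]}'
python3 inch.py '{"x": [0, 0, 0], "y": [0, 0, 0], "z": [0.04, 0.04, 0.048], "rx": [0, 0, 0], "ry": [0, 0, 0], "rz": [0, 0, 0], "jaw": [0.72, 0.72, 0.72]}'
python3 - <<'E'
from h import *
to([.4592,-.283,.01],down(61));print(st()['contact_force'])
E
```

```text
time: 9.8
eef_pos: [0.4605, -0.2856, 0.052]
tcp_rot: [0.251, 0.968, -0.002, 0.003]
contact_force: [0.5, 0.1, -0.4]
opening: 0.72
finger_force: 0.0
time: 10.18
eef_pos: [0.4596, -0.2856, 0.0151]
tcp_rot: [0.251, 0.968, -0.002, 0.002]
contact_force: [-0.1, -0.3, -0.3]
opening: 0.719
finger_force: 0.0
shift [0.0017 0.002  0.0051]
rotvec [-0.0029  0.0051 -0.0017]
[-0.07168197 -0.29342684 -0.2841482 ]
```

In the tool's units: 0.007 m / 0.75 = 0.0093, 0.004 m / 0.75 = 0.0053.

```bash
for i in 1; do python3 inch.py '{"x": [0.0013, 0.0013, 0.0013], "y": [0.0027, 0.0027, 0.0027], "z": [0.0053, 0.0093, 0.0093], "rx": [0, 0, 0], "ry": [0, 0, 0], "rz": [0, 0, 0], "jaw": [0.72, 0.72, 0.72]}'; done
```

```text
time: 10.55
eef_pos: [0.4579, -0.2819, 0.0057]
tcp_rot: [0.251, 0.968, -0.001, -0.0]
contact_force: [-0.5, -0.4, 0.3]
opening: 0.717
finger_force: 0.0
```

In the tool's units: 0.003 m / 0.75 = 0.004, 0.002 m / 0.75 = 0.0027.

```bash
python3 inch.py '{"x": [0, 0, 0], "y": [0, 0, 0], "z": [0.0027, 0.004, 0.004], "rx": [0, 0, 0], "ry": [0, 0, 0], "rz": [0, 0, 0], "jaw": [0.72, 0.72, 0.72]}'
```

```text
time: 10.92
eef_pos: [0.4579, -0.282, 0.0027]
tcp_rot: [0.251, 0.968, -0.001, -0.0]
contact_force: [-0.4, -0.1, 0.2]
opening: 0.72
finger_force: 0.0
```

```bash
python3 inch.py '{"x": [0, 0, 0, 0, 0], "y": [0, 0, 0, 0, 0], "z": [0, 0, 0, 0, 0], "rx": [0, 0, 0, 0, 0], "ry": [0, 0, 0, 0, 0], "rz": [0, 0, 0, 0, 0], "jaw": [0.6, 0.5, 0.4, 0.4, 0.4]}' 50
python3 -c "
from h import *
print(st())"
```

```text
time: 11.55
eef_pos: [0.4592, -0.2822, 0.0044]
tcp_rot: [0.252, 0.968, -0.001, 0.001]
contact_force: [-0.7, 2.1, 6.8]
opening: 0.567
finger_force: 54.4
{'time': 11.55, 'qpos': array([-7.39192549e-01,  2.95722839e-01,  2.03770563e+00, -5.01287287e-04,
        8.05709930e-01, -1.80105919e+00]), 'dq': array([ 0.00055159, -0.00016117, -0.00079145,  0.00013932, -0.00058565,
        0.00035905]), 'joint_efforts': array([ -1.2499208 , -29.90205824, -19.94813025,  -0.50014498,
        -0.51518323,   0.04985147]), 'eef_pos': array([ 0.45915842, -0.28216188,  0.00437827]), 'tcp_rot': array([ 2.51559530e-01,  9.67841032e-01, -7.31956296e-04,  1.00141866e-03]), 'contact_force': array([-0.67373119,  2.14124017,  6.81045009]), 'wrist_torque': array([ 0.68063964, -0.1337782 ,  0.0301125 ]), 'finger_force': 54.38582763377731, 'opening': 0.56653762969989}
```

In the tool's units: -0.16 m / 0.75 = -0.2133, -0.12 m / 0.75 = -0.16.

```bash
python3 inch.py '{"x": [0, 0, 0, 0, 0], "y": [0, 0, 0, 0, 0], "z": [-0.0267, -0.08, -0.16, -0.2133, -0.2133], "rx": [0, 0, 0, 0, 0], "ry": [0, 0, 0, 0, 0], "rz": [0, 0, 0, 0, 0], "jaw": [0.4, 0.4, 0.4, 0.4, 0.4]}' 70
python3 - <<'E'
from h import *
to([.515,.1528,.165],down(-1.5))
E
```

```text
time: 12.18
eef_pos: [0.4598, -0.2833, 0.1666]
tcp_rot: [0.251, 0.968, -0.003, 0.004]
contact_force: [1.1, -0.1, -2.1]
opening: 0.562
finger_force: 75.2
shift [ 0.1639  0.4079 -0.0014]
rotvec [0.0012 0.0098 1.089 ]
```

In the tool's units: 0.408 m / 0.75 = 0.544, 0.363 m / 0.75 = 0.484, 1.089 rad / 3.1416 = 0.3466.

```bash
python3 inch.py '{"x": [0.024, 0.048, 0.0733, 0.0973, 0.1213, 0.1453, 0.1693, 0.1947, 0.2187, 0.2187], "y": [0.06, 0.1213, 0.1813, 0.2413, 0.3027, 0.3627, 0.4227, 0.484, 0.544, 0.544], "z": [0, 0, 0, 0, 0, 0, 0, 0, 0, 0], "rx": [0, 0, 0, 0, 0, 0, 0, 0, 0, 0], "ry": [0, 0, 0, 0, 0, 0, 0, 0, 0, 0], "rz": [0.0382, 0.0764, 0.1146, 0.1528, 0.191, 0.2324, 0.2706, 0.3088, 0.3466, 0.3466], "jaw": [0.4, 0.4, 0.4, 0.4, 0.4, 0.4, 0.4, 0.4, 0.4, 0.4]}'
python3 - <<'E'
from h import *
to([.515,.1528,.11],down(-1.5)); print(st()['opening'])
snap('wrist','w4')
E
```

```text
time: 13.42
eef_pos: [0.5115, 0.1571, 0.1588]
tcp_rot: [0.715, 0.699, -0.003, -0.001]
contact_force: [-0.9, -0.5, -3.3]
opening: 0.562
finger_force: 78.0
shift [-0.0041  0.0039  0.0488]
rotvec [-0.0053  0.0022  0.0041]
0.562382104131111
```

View pics/w4.png

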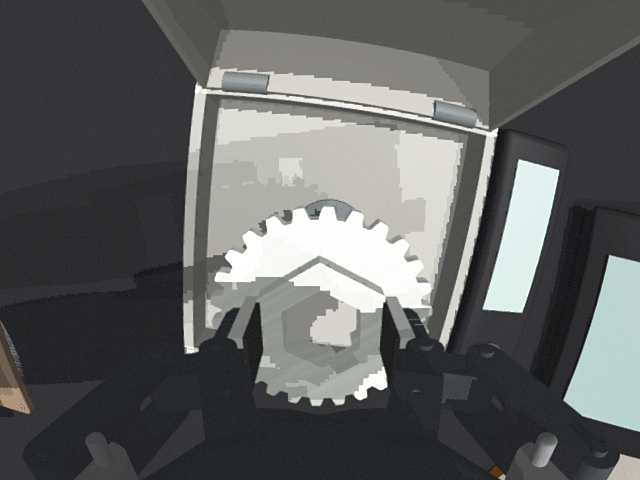

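In the tool's units: 0.045 m / 0.75 = 0.06, -0.004 m / 0.75 = -0.0053, 0.004 rad / 3.1416 = 0.0013.

```bash
python3 inch.py '{"x": [-0.0053, -0.0053, -0.0053], "y": [0.0053, 0.0053, 0.0053], "z": [0.04, 0.06, 0.06], "rx": [0, 0, 0], "ry": [0, 0, 0], "rz": [0.0013, 0.0013, 0.0013], "jaw": [0.4, 0.4, 0.4]}'
python3 - <<'E'
from h import *
to([.515,.1528,.11],down(-1.5))
E
```

```text
time: 13.85
eef_pos: [0.5153, 0.1493, 0.1144]
tcp_rot: [0.718, 0.696, -0.003, -0.001]
contact_force: [-0.8, 0.2, -2.9]
opening: 0.555
finger_force: 78.0
shift [ 0.0035 -0.0004  0.0044]
rotvec [-0.0059  0.0027 -0.0052]
```

In the tool's units: 0.018 m / 0.75 = 0.024, 0.0035 m / 0.75 = 0.0047, -0.005 rad / 3.1416 = -0.0016.

```bash
python3 inch.py '{"x": [0.0047, 0.0047, 0.0047, 0.0047, 0.0047], "y": [0, 0, 0, 0, 0], "z": [0, 0.0107, 0.0187, 0.024, 0.024], "rx": [0, 0, 0, 0, 0], "ry": [0, 0, 0, 0, 0], "rz": [-0.0016, -0.0016, -0.0016, -0.0016, -0.0016], "jaw": [0.4, 0.4, 0.4, 0.4, 0.4]}'
python3 - <<'E'
from h import *
to([.515,.1528,.09],down(-1.5))
E
```

```text
time: 14.48
eef_pos: [0.5169, 0.1538, 0.0984]
tcp_rot: [0.716, 0.698, -0.001, 0.0]
contact_force: [-0.0, -0.2, -2.3]
opening: 0.561
finger_force: 78.1
shift [-0.001  -0.0019  0.0084]
rotvec [-0.0014  0.0021  0.001 ]
```

In the tool's units: 0.01 m / 0.75 = 0.0133, -0.0015 m / 0.75 = -0.002.

```bash
python3 inch.py '{"x": [-0.0013, -0.0013, -0.0013, -0.0013], "y": [-0.002, -0.002, -0.002, -0.002], "z": [0.0053, 0.0107, 0.0133, 0.0133], "rx": [0, 0, 0, 0], "ry": [0, 0, 0, 0], "rz": [0, 0, 0, 0], "jaw": [0.4, 0.4, 0.4, 0.4]}'
```

```text
time: 14.98
eef_pos: [0.5164, 0.1537, 0.0892]
tcp_rot: [0.716, 0.698, 0.001, 0.001]
contact_force: [0.5, 4.6, -1.1]
opening: 0.56
finger_force: 78.4
```

```bash
python3 inch.py '{"x": [0, 0, 0], "y": [0, 0, 0], "z": [0.0053, 0.0107, 0.0107], "rx": [0, 0, 0], "ry": [0, 0, 0], "rz": [0, 0, 0], "jaw": [0.4, 0.4, 0.4]}'
```

```text
time: 15.35
eef_pos: [0.5164, 0.1539, 0.0809]
tcp_rot: [0.716, 0.698, 0.001, 0.0]
contact_force: [2.3, 7.0, -1.8]
opening: 0.558
finger_force: 78.2
```

In the tool's units: 0.015 m / 0.75 = 0.02, 0.01 m / 0.75 = 0.0133.

```bash
python3 inch.py '{"x": [0.0013, 0.002, 0.002, 0.002], "y": [0, 0, 0, 0], "z": [0.0053, 0.0133, 0.02, 0.02], "rx": [0, 0, 0, 0], "ry": [0, 0, 0, 0], "rz": [0, 0, 0, 0], "jaw": [0.4, 0.4, 0.4, 0.4]}'
```

```text
time: 15.85
eef_pos: [0.516, 0.1543, 0.0651]
tcp_rot: [0.716, 0.698, -0.0, 0.001]
contact_force: [4.4, 4.4, -5.6]
opening: 0.561
finger_force: 77.7
```

In the tool's units: 0.03 m / 0.75 = 0.04, 0.024 m / 0.75 = 0.032.

```bash
python3 inch.py '{"x": [0.0013, 0.0013, 0.0013, 0.0013, 0.0013], "y": [0.0013, 0.0013, 0.0013, 0.0013, 0.0013], "z": [0.0107, 0.0213, 0.032, 0.04, 0.04], "rx": [0, 0, 0, 0, 0], "ry": [0, 0, 0, 0, 0], "rz": [0, 0, 0, 0, 0], "jaw": [0.4, 0.4, 0.4, 0.4, 0.4]}'
```

```text
time: 16.48
eef_pos: [0.516, 0.155, 0.035]
tcp_rot: [0.716, 0.698, -0.002, 0.0]
contact_force: [0.7, -0.2, -1.4]
opening: 0.559
finger_force: 78.1
```

In the tool's units: -0.13 m / 0.75 = -0.1733, -0.1 m / 0.75 = -0.1333.

```bash
python3 inch.py '{"x": [0, 0, 0, 0, 0, 0, 0], "y": [0, 0, 0, 0, 0, 0, 0], "z": [0, 0, 0, -0.0667, -0.1333, -0.1733, -0.1733], "rx": [0, 0, 0, 0, 0, 0, 0], "ry": [0, 0, 0, 0, 0, 0, 0], "rz": [0, 0, 0, 0, 0, 0, 0], "jaw": [0.72, 0.72, 0.72, 0.72, 0.72, 0.72, 0.72]}'
python3 - <<'E'
from h import *
snap('wrist','w5'); 
for z in (.024,.031,.041): print(z,proj('w5',[.516,.155,z],True),proj('w5',[.516+.048,.155,z],True)-proj('w5',[.516-.048,.155,z],True))
to([.585,-.29,.2],down(62)); to([.585,-.29,.2],down(2))
E
```

```text
time: 17.35
eef_pos: [0.519, 0.1557, 0.1696]
tcp_rot: [0.716, 0.698, 0.002, 0.003]
contact_force: [-0.2, -1.1, -1.0]
opening: 0.716
finger_force: 0.0
0.024 [317.7026482  230.39360103] [119.44061764  -3.22008769]
0.031 [317.68432716 232.55157862] [122.18442471  -3.29033447]
0.041 [317.65675634 235.81603541] [126.32278679  -3.39559096]
shift [-0.4438  0.0788 -0.032 ]
rotvec [ 0.0015  0.0029 -1.1073]
shift [-0.4438  0.0788 -0.032 ]
rotvec [ 0.0025  0.0017 -0.0601]
```

View pics/w5.png

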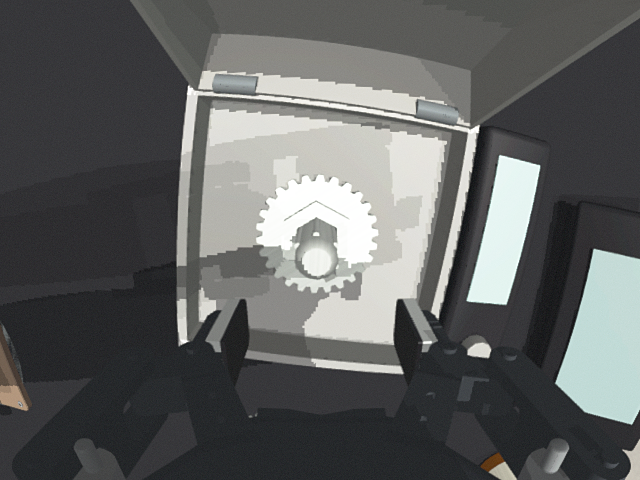

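```bash
python3 - <<'E'
from h import *
to([.5852,-.2624,.17],down(62))
E
```

```text
shift [-0.4161  0.0782 -0.002 ]
rotvec [ 0.0015  0.0029 -1.1073]
```

Careful with the scale: shifts go in shares of 0.75 m and turns go in shares of 180 degrees. That gives: -0.416 m / 0.75 = -0.5547, -0.37 m / 0.75 = -0.4933, -1.107 rad / 3.1416 = -0.3524.

```bash
python3 inch.py '{"x": [-0.0613, -0.1227, -0.184, -0.2467, -0.308, -0.3693, -0.432, -0.4933, -0.5547, -0.5547], "y": [0.012, 0.024, 0.036, 0.0467, 0.0587, 0.0707, 0.0827, 0.0933, 0.104, 0.104], "z": [0, 0, 0, 0, 0, 0, 0, 0, -0.0027, -0.0027], "rx": [0, 0, 0, 0, 0, 0, 0, 0, 0, 0], "ry": [0, 0, 0, 0, 0, 0, 0, 0, 0, 0], "rz": [-0.0382, -0.0796, -0.1178, -0.156, -0.1974, -0.2355, -0.2769, -0.3151, -0.3524, -0.3524], "jaw": [0.75, 0.75, 0.75, 0.75, 0.75, 0.75, 0.75, 0.75, 0.75, 0.75]}'
python3 inch.py '{"x": [0, 0], "y": [0, 0], "z": [0, 0], "rx": [0, 0], "ry": [0, 0], "rz": [0, 0], "jaw": [0.75, 0.75]}'
python3 - <<'E'
from h import *
snap('wrist','w6'); a,b=cog('w6',.5852,-.2624,.041)
cv2.imwrite('pics/w6c.png',np.hstack([a,b]))
E
```

```text
time: 18.65
eef_pos: [0.5833, -0.265, 0.1661]
tcp_rot: [0.244, 0.97, -0.001, -0.002]
contact_force: [-0.8, -0.2, 0.6]
opening: 0.746
finger_force: 0.0
time: 18.9
eef_pos: [0.5838, -0.2608, 0.1675]
tcp_rot: [0.242, 0.97, -0.001, -0.001]
contact_force: [-0.3, 0.0, -0.2]
opening: 0.755
finger_force: 0.0
centre [ 0.5853 -0.2624] moment [ 0.5853 -0.2622] r 0.04177620239257813
```

View pics/w6c.png

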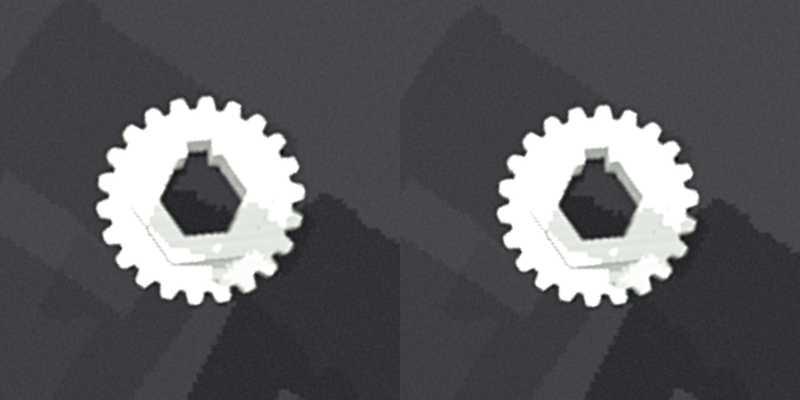

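```bash
python3 - <<'E'
from h import *
to([.5853,-.2624,.003],down(64))
E
```

```text
shift [-0.002  -0.0005  0.165 ]
rotvec [-0.0016 -0.0009 -0.0341]
```

In the tool's units: 0.165 m / 0.75 = 0.22, 0.162 m / 0.75 = 0.216, -0.034 rad / 3.1416 = -0.0108.

```bash
python3 inch.py '{"x": [-0.0027, -0.0027, -0.0027, -0.0027, -0.0027, -0.0027, -0.0027, -0.0027], "y": [-0.0007, -0.0007, -0.0007, -0.0007, -0.0007, -0.0007, -0.0007, -0.0007], "z": [0.0667, 0.1333, 0.18, 0.2, 0.2093, 0.216, 0.22, 0.22], "rx": [0, 0, 0, 0, 0, 0, 0, 0], "ry": [0, 0, 0, 0, 0, 0, 0, 0], "rz": [-0.0108, -0.0108, -0.0108, -0.0108, -0.0108, -0.0108, -0.0108, -0.0108], "jaw": [0.74, 0.74, 0.73, 0.72, 0.72, 0.72, 0.72, 0.72]}'
python3 - <<'E'
from h import *
to([.5853,-.2624,.003],down(64))
E
```

```text
time: 19.95
eef_pos: [0.5862, -0.2644, 0.0045]
tcp_rot: [0.226, 0.974, -0.001, 0.001]
contact_force: [1.5, -0.1, -0.0]
opening: 0.72
finger_force: 0.0
shift [0.0016 0.0014 0.0015]
rotvec [-0.0021  0.0017 -0.0013]
```

In the tool's units: 0.0015 m / 0.75 = 0.002, 0.0014 m / 0.75 = 0.0019.

```bash
python3 inch.py '{"x": [0.002, 0.002, 0.002, 0.002, 0.002, 0.002], "y": [0.0019, 0.0019, 0.0019, 0.0019, 0.0019, 0.0019], "z": [0.0013, 0.0013, 0.0013, 0.0013, 0.0013, 0.0013], "rx": [0, 0, 0, 0, 0, 0], "ry": [0, 0, 0, 0, 0, 0], "rz": [0, 0, 0, 0, 0, 0], "jaw": [0.72, 0.6, 0.4, 0.4, 0.4, 0.4]}' 70
python3 inch.py '{"x": [0, 0, 0, 0, 0, 0], "y": [0, 0, 0, 0, 0, 0], "z": [-0.0267, -0.08, -0.16, -0.2133, -0.2133, -0.2133], "rx": [0, 0, 0, 0, 0, 0], "ry": [0, 0, 0, 0, 0, 0], "rz": [0, 0, 0, 0, 0, 0], "jaw": [0.4, 0.4, 0.4, 0.4, 0.4, 0.4]}'
python3 - <<'E'
from h import *
to([.516,.1545,.165],down(-1.5))
E
```

```text
time: 20.7
eef_pos: [0.5861, -0.2622, 0.0046]
tcp_rot: [0.226, 0.974, -0.001, 0.001]
contact_force: [-0.7, 2.6, 6.4]
opening: 0.564
finger_force: 74.2
time: 21.45
eef_pos: [0.584, -0.2613, 0.1613]
tcp_rot: [0.226, 0.974, -0.001, -0.001]
contact_force: [-0.7, 0.9, -3.1]
opening: 0.558
finger_force: 73.2
shift [ 0.2439  0.3436 -0.0038]
rotvec [-2.8000e-03 -9.0000e-04  1.1418e+00]
```

In the tool's units: 0.3436 m / 0.75 = 0.4581, 0.305 m / 0.75 = 0.4067, 1.142 rad / 3.1416 = 0.3635.

```bash
python3 inch.py '{"x": [0.036, 0.072, 0.108, 0.144, 0.18, 0.2173, 0.2533, 0.2893, 0.3253, 0.3253], "y": [0.0507, 0.1013, 0.152, 0.204, 0.2547, 0.3053, 0.356, 0.4067, 0.4581, 0.4581], "z": [0, 0, 0, 0, 0, 0, 0, 0, 0, 0], "rx": [0, 0, 0, 0, 0, 0, 0, 0, 0, 0], "ry": [0, 0, 0, 0, 0, 0, 0, 0, 0, 0], "rz": [0.0404, 0.0809, 0.121, 0.1614, 0.2018, 0.2422, 0.2827, 0.3231, 0.3635, 0.3635], "jaw": [0.4, 0.4, 0.4, 0.4, 0.4, 0.4, 0.4, 0.4, 0.4, 0.4]}'
python3 inch.py '{"x": [0, 0, 0, 0], "y": [0, 0, 0, 0], "z": [0.0267, 0.0467, 0.06, 0.06], "rx": [0, 0, 0, 0], "ry": [0, 0, 0, 0], "rz": [0, 0, 0, 0], "jaw": [0.4, 0.4, 0.4, 0.4]}'
python3 - <<'E'
from h import *
to([.516,.1545,.1],down(-1.5))
E
```

```text
time: 22.7
eef_pos: [0.5142, 0.1563, 0.1588]
tcp_rot: [0.715, 0.699, -0.003, -0.001]
contact_force: [0.3, -0.4, -2.2]
opening: 0.562
finger_force: 73.3
time: 23.2
eef_pos: [0.5161, 0.1533, 0.1154]
tcp_rot: [0.717, 0.698, -0.002, -0.0]
contact_force: [-0.6, -0.3, -1.5]
opening: 0.558
finger_force: 73.3
shift [ 0.0012 -0.0001  0.0154]
rotvec [-0.0035  0.0025 -0.0007]
```

In the tool's units: 0.036 m / 0.75 = 0.048, 0.032 m / 0.75 = 0.0427.

```bash
python3 inch.py '{"x": [0.0013, 0.0013, 0.0013, 0.0013, 0.0013, 0.0013], "y": [0, 0, 0, 0, 0, 0], "z": [0.0107, 0.0213, 0.032, 0.0427, 0.048, 0.048], "rx": [0, 0, 0, 0, 0, 0], "ry": [0, 0, 0, 0, 0, 0], "rz": [0, 0, 0, 0, 0, 0], "jaw": [0.4, 0.4, 0.4, 0.4, 0.4, 0.4]}'
```

```text
time: 23.95
eef_pos: [0.5167, 0.1548, 0.0805]
tcp_rot: [0.716, 0.698, -0.001, 0.0]
contact_force: [-0.6, 0.3, -2.2]
opening: 0.561
finger_force: 73.3
```

In the tool's units: 0.028 m / 0.75 = 0.0373, 0.021 m / 0.75 = 0.028.

```bash
python3 inch.py '{"x": [0, 0, 0, 0, 0], "y": [0, 0, 0, 0, 0], "z": [0.0093, 0.0187, 0.028, 0.0373, 0.0373], "rx": [0, 0, 0, 0, 0], "ry": [0, 0, 0, 0, 0], "rz": [0, 0, 0, 0, 0], "jaw": [0.4, 0.4, 0.4, 0.4, 0.4]}'
```

```text
time: 24.58
eef_pos: [0.5162, 0.1547, 0.052]
tcp_rot: [0.716, 0.698, -0.002, -0.0]
contact_force: [-0.3, 0.5, -3.1]
opening: 0.562
finger_force: 73.3
```

In the tool's units: -0.115 m / 0.75 = -0.1533, -0.1 m / 0.75 = -0.1333.

```bash
python3 inch.py '{"x": [0, 0, 0, 0, 0, 0, 0, 0], "y": [0, 0, 0, 0, 0, 0, 0, 0], "z": [0, 0, 0, -0.0667, -0.1333, -0.1533, -0.1533, -0.1533], "rx": [0, 0, 0, 0, 0, 0, 0, 0], "ry": [0, 0, 0, 0, 0, 0, 0, 0], "rz": [0, 0, 0, 0, 0, 0, 0, 0], "jaw": [0.72, 0.72, 0.72, 0.72, 0.72, 0.72, 0.72, 0.72]}'
python3 - <<'E'
from h import *
snap('wrist','w7'); to([.456,-.0855,.17],down(60)); cv2.imwrite('pics/w7c.png',cv2.imread('pics/w7.png')[120:340,180:480])
E
```

```text
time: 25.58
eef_pos: [0.5157, 0.1549, 0.1658]
tcp_rot: [0.716, 0.698, -0.002, -0.001]
contact_force: [-0.5, -0.6, 0.4]
opening: 0.719
finger_force: 0.0
shift [-0.2418 -0.0532 -0.0036]
rotvec [-5.5000e-03 -2.0000e-04 -1.0735e+00]
```

View pics/w7c.png

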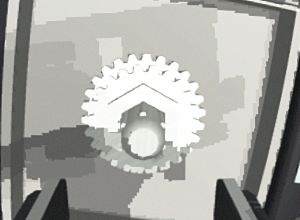

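In the tool's units: -0.242 m / 0.75 = -0.3227, -0.2 m / 0.75 = -0.2667, -1.0735 rad / 3.1416 = -0.3417.

```bash
python3 inch.py '{"x": [-0.0533, -0.1067, -0.16, -0.2133, -0.2667, -0.3227, -0.3227, -0.3227], "y": [-0.012, -0.024, -0.036, -0.048, -0.06, -0.0707, -0.0707, -0.0707], "z": [0, 0, 0, 0, 0, 0, 0, 0], "rx": [0, 0, 0, 0, 0, 0, 0, 0], "ry": [0, 0, 0, 0, 0, 0, 0, 0], "rz": [-0.0573, -0.1146, -0.1719, -0.2292, -0.2865, -0.3417, -0.3417, -0.3417], "jaw": [0.75, 0.75, 0.75, 0.75, 0.75, 0.75, 0.75, 0.75]}'
python3 - <<'E'
from h import *
snap('wrist','w8'); a,b=cog('w8',.456,-.0855,.034)
cv2.imwrite('pics/w8c.png',np.hstack([a,b]))
print(proj('w8',[.456,-.0855,.007],True))
E
```

```text
time: 26.62
eef_pos: [0.457, -0.085, 0.1672]
tcp_rot: [0.26, 0.966, -0.001, -0.001]
contact_force: [0.7, 0.2, -0.1]
opening: 0.746
finger_force: 0.0
centre [ 0.4556 -0.0857] moment [ 0.456  -0.0853] r 0.03466517028808594
[322.59139058 227.48438469]
```

View pics/w8c.png

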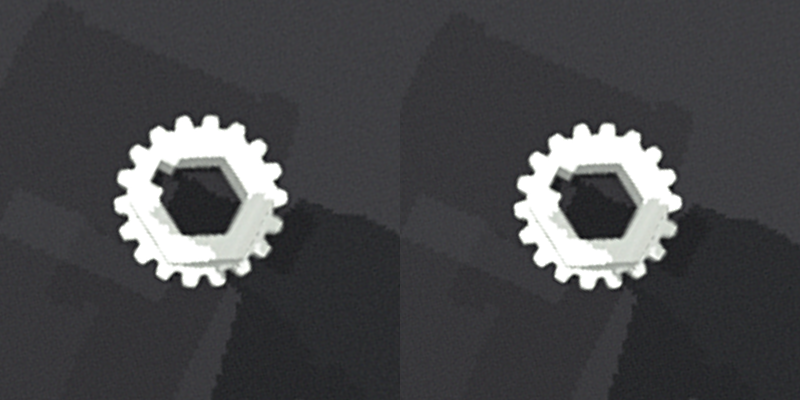

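```bash
python3 - <<'E'
from h import *
to([.4557,-.0856,.003],down(60.5))
E
```

```text
shift [ 0.0006 -0.0013  0.1644]
rotvec [-0.0018 -0.0015 -0.0094]
```

In the tool's units: 0.164 m / 0.75 = 0.2187, 0.162 m / 0.75 = 0.216, -0.009 rad / 3.1416 = -0.0029.

```bash
python3 inch.py '{"x": [0.0008, 0.0008, 0.0008, 0.0008, 0.0008, 0.0008, 0.0008, 0.0008], "y": [-0.0013, -0.0013, -0.0013, -0.0013, -0.0013, -0.0013, -0.0013, -0.0013], "z": [0.0667, 0.1333, 0.18, 0.2, 0.2093, 0.216, 0.2187, 0.2187], "rx": [0, 0, 0, 0, 0, 0, 0, 0], "ry": [0, 0, 0, 0, 0, 0, 0, 0], "rz": [-0.0029, -0.0029, -0.0029, -0.0029, -0.0029, -0.0029, -0.0029, -0.0029], "jaw": [0.74, 0.74, 0.73, 0.72, 0.72, 0.72, 0.72, 0.72]}'
python3 - <<'E'
from h import *
to([.4557,-.0856,.003],down(60.5))
E
```

```text
time: 27.68
eef_pos: [0.4571, -0.0866, 0.0051]
tcp_rot: [0.255, 0.967, -0.001, 0.001]
contact_force: [-0.7, 1.1, 0.8]
opening: 0.719
finger_force: 0.0
shift [0.0017 0.0002 0.0021]
rotvec [-0.0017  0.0021  0.0001]
```

In the tool's units: 0.0015 m / 0.75 = 0.002, 0.001 m / 0.75 = 0.0013.

```bash
python3 inch.py '{"x": [0.002, 0.002, 0.002, 0.002, 0.002, 0.002], "y": [0, 0, 0, 0, 0, 0], "z": [0.0013, 0.0013, 0.0013, 0.0013, 0.0013, 0.0013], "rx": [0, 0, 0, 0, 0, 0], "ry": [0, 0, 0, 0, 0, 0], "rz": [0, 0, 0, 0, 0, 0], "jaw": [0.72, 0.6, 0.4, 0.4, 0.4, 0.4]}' 70
python3 inch.py '{"x": [0, 0, 0, 0, 0, 0], "y": [0, 0, 0, 0, 0, 0], "z": [-0.0267, -0.08, -0.16, -0.2133, -0.2133, -0.2133], "rx": [0, 0, 0, 0, 0, 0], "ry": [0, 0, 0, 0, 0, 0], "rz": [0, 0, 0, 0, 0, 0], "jaw": [0.4, 0.4, 0.4, 0.4, 0.4, 0.4]}'
python3 - <<'E'
from h import *
to([.516,.1548,.165],down(-61.5))
E
```

```text
time: 28.42
eef_pos: [0.4559, -0.0855, 0.0045]
tcp_rot: [0.255, 0.967, -0.001, 0.0]
contact_force: [-2.2, 1.3, 6.6]
opening: 0.555
finger_force: 73.9
time: 29.18
eef_pos: [0.4542, -0.0849, 0.1618]
tcp_rot: [0.254, 0.967, -0.001, -0.001]
contact_force: [-0.2, -0.1, -2.4]
opening: 0.559
finger_force: 73.2
shift [ 0.0642  0.2391 -0.0036]
rotvec [-3.7000e-03  1.2000e-03  2.1295e+00]
```

In the tool's units: 0.239 m / 0.75 = 0.3187, 0.18 m / 0.75 = 0.24, 1.53 rad / 3.1416 = 0.487.

```bash
python3 inch.py '{"x": [0.0107, 0.0213, 0.032, 0.0427, 0.0533, 0.064, 0.0747, 0.0853, 0.0853, 0.0853], "y": [0.04, 0.08, 0.12, 0.16, 0.2, 0.24, 0.28, 0.3187, 0.3187, 0.3187], "z": [0, 0, 0, 0, 0, 0, 0, -0.004, -0.004, -0.004], "rx": [0, 0, 0, 0, 0, 0, 0, 0, 0, 0], "ry": [0, 0, 0, 0, 0, 0, 0, 0, 0, 0], "rz": [0.0541, 0.1082, 0.1623, 0.2165, 0.2706, 0.3247, 0.3788, 0.4329, 0.487, 0.487], "jaw": [0.4, 0.4, 0.4, 0.4, 0.4, 0.4, 0.4, 0.4, 0.4, 0.4]}'
python3 - <<'E'
from h import *
to([.516,.1548,.165],down(-61.5))
E
```

```text
time: 30.42
eef_pos: [0.5155, 0.1543, 0.1628]
tcp_rot: [0.853, 0.523, -0.003, -0.0]
contact_force: [-0.3, -0.3, -2.0]
opening: 0.56
finger_force: 73.2
shift [ 0.0006  0.0002 -0.0022]
rotvec [-0.0025  0.0062  0.6023]
```

In the tool's units: 0.045 m / 0.75 = 0.06, 0.035 m / 0.75 = 0.0467, 0.602 rad / 3.1416 = 0.1916.

```bash
python3 inch.py '{"x": [0, 0, 0, 0, 0, 0, 0], "y": [0, 0, 0, 0, 0, 0, 0], "z": [0, 0, 0.0267, 0.0467, 0.06, 0.06, 0.06], "rx": [0, 0, 0, 0, 0, 0, 0], "ry": [0, 0, 0, 0, 0, 0, 0], "rz": [0.0541, 0.1082, 0.1592, 0.1916, 0.1916, 0.1916, 0.1916], "jaw": [0.4, 0.4, 0.4, 0.4, 0.4, 0.4, 0.4]}'
python3 - <<'E'
from h import *
to([.516,.1548,.1],down(-61.5))
E
```

```text
time: 31.3
eef_pos: [0.5175, 0.1541, 0.1213]
tcp_rot: [0.969, 0.246, -0.0, 0.001]
contact_force: [0.3, 0.3, -1.8]
opening: 0.558
finger_force: 73.2
shift [-0.001  -0.0014  0.0213]
rotvec [ 0.0018  0.0008 -0.0011]
```

In the tool's units: 0.038 m / 0.75 = 0.0507, 0.036 m / 0.75 = 0.048.

```bash
python3 inch.py '{"x": [-0.0013, -0.0013, -0.0013, -0.0013, -0.0013, -0.0013, -0.0013], "y": [-0.0013, -0.0013, -0.0013, -0.0013, -0.0013, -0.0013, -0.0013], "z": [0.0107, 0.0213, 0.032, 0.04, 0.048, 0.0507, 0.0507], "rx": [0, 0, 0, 0, 0, 0, 0], "ry": [0, 0, 0, 0, 0, 0, 0], "rz": [0, 0, 0, 0, 0, 0, 0], "jaw": [0.4, 0.4, 0.4, 0.4, 0.4, 0.4, 0.4]}'
python3 - <<'E'
from h import *
to([.516,.1548,.08],down(-61.5))
E
```

```text
time: 32.17
eef_pos: [0.516, 0.1544, 0.0829]
tcp_rot: [0.97, 0.245, -0.0, 0.001]
contact_force: [0.1, -1.0, -1.9]
opening: 0.562
finger_force: 73.1
shift [ 0.0002 -0.0003  0.0029]
rotvec [ 0.0017  0.0011 -0.0024]
```

In the tool's units: 0.015 m / 0.75 = 0.02, 0.011 m / 0.75 = 0.0147.

```bash
python3 inch.py '{"x": [0, 0, 0, 0], "y": [0, 0, 0, 0], "z": [0.008, 0.0147, 0.02, 0.02], "rx": [0, 0, 0, 0], "ry": [0, 0, 0, 0], "rz": [0, 0, 0, 0], "jaw": [0.4, 0.4, 0.4, 0.4]}'
```

```text
time: 32.67
eef_pos: [0.516, 0.1544, 0.0676]
tcp_rot: [0.97, 0.245, -0.0, 0.001]
contact_force: [1.3, -0.4, -3.2]
opening: 0.564
finger_force: 73.1
```

In the tool's units: -0.13 m / 0.75 = -0.1733, -0.1 m / 0.75 = -0.1333.

```bash
python3 inch.py '{"x": [0, 0, 0, 0, 0, 0, 0, 0], "y": [0, 0, 0, 0, 0, 0, 0, 0], "z": [0, 0, 0, -0.0667, -0.1333, -0.1733, -0.1733, -0.1733], "rx": [0, 0, 0, 0, 0, 0, 0, 0], "ry": [0, 0, 0, 0, 0, 0, 0, 0], "rz": [0, 0, 0, 0, 0, 0, 0, 0], "jaw": [0.72, 0.72, 0.72, 0.72, 0.72, 0.72, 0.72, 0.72]}'
python3 - <<'E'
from h import *
snap('wrist','w9');snap('scene','s9')
c=proj('w9',[.516,.1545,.06],True).astype(int); print(c, st()['eef_pos'])
for z,r in ((.031,.048),(.048,.041),(.065,.034),(.075,.025)):
    a,b=proj('w9',[.516,.1545+r,z],True),proj('w9',[.516,.1545-r,z],True); print(z,(a+b)/2,np.linalg.norm(a-b))
crop('w9','w9c',c[0]-80,c[1]-75,c[0]+80,c[1]+75,4)
c=proj('s9',[.516,.1545,.06]).astype(int)
crop('s9','s9c',c[0]-70,c[1]-75,c[0]+70,c[1]+75,4)
a,b=[cv2.imread('pics/%s.png'%n) for n in('w9c','s9c')]; m=np.hstack([a,b]); cv2.imwrite('pics/m9.png',cv2.resize(m,None,fx=.66,fy=.66)); print(m.shape)
for z in (.031,.048,.065,.075,.096): print(z,proj('s9',[.516,.1545,z])-c+[70,75])
E
```

```text
time: 33.67
eef_pos: [0.515, 0.1546, 0.1966]
tcp_rot: [0.97, 0.245, -0.002, 0.001]
contact_force: [0.2, -0.9, -0.8]
opening: 0.72
finger_force: 0.0
[320 230] [0.51461078 0.15454651 0.19564605]
0.031 [319.96759405 221.61332858] 111.89061892029655
0.048 [320.10826792 226.28921508] 100.9330726834252
0.065 [320.25871683 231.52770325] 88.64225455397589
0.075 [320.49702445 234.97409602] 67.58588841808323
(600, 1200, 3)
0.031 [69.54439602 86.8140338 ]
0.048 [70.38177551 79.98252819]
0.065 [71.23213474 73.04513122]
0.075 [71.73853144 68.91384787]
0.096 [72.81720921 60.11378366]
```

View pics/m9.png

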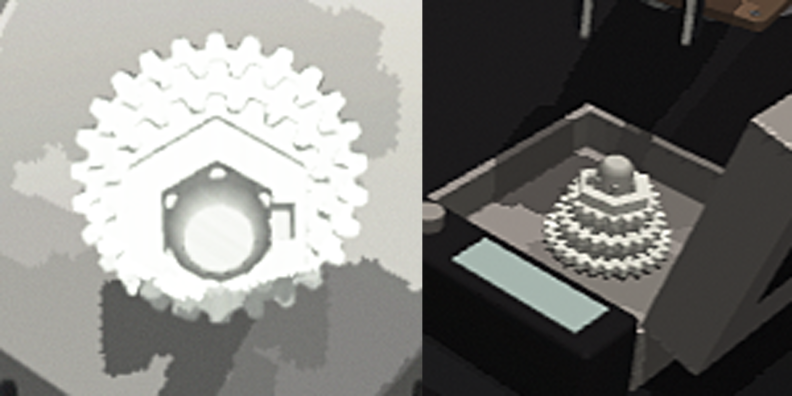

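In the tool's units: -0.155 m / 0.75 = -0.2067, -0.15 m / 0.75 = -0.2, 0.648 rad / 3.1416 = 0.2063.

```bash
python3 inch.py '{"x": [0, 0, 0, 0, 0, 0], "y": [0, 0, 0, 0, 0, 0], "z": [-0.0667, -0.1333, -0.2, -0.2067, -0.2067, -0.2067], "rx": [0, 0, 0, 0, 0, 0], "ry": [0, 0, 0, 0, 0, 0], "rz": [0.0318, 0.0796, 0.1273, 0.1751, 0.2063, 0.2063], "jaw": [0.5, 0.5, 0.5, 0.5, 0.5, 0.5]}'
python3 - <<'E'
from h import *
to([.5513,.3489,.345],down(-98.6)); print(st()['qpos'])
E
```

```text
time: 34.52
eef_pos: [0.5156, 0.1549, 0.3512]
tcp_rot: [0.997, -0.076, -0.002, 0.001]
contact_force: [-0.4, -0.1, -0.2]
opening: 0.502
finger_force: 0.0
shift [ 0.006  -0.1971  0.0056]
rotvec [ 0.0028  0.0031 -0.0018]
[ 0.10428576 -0.08413683  1.7613372  -0.00190681  1.46804346  1.82714683]
```

In the tool's units: -0.197 m / 0.75 = -0.2627, -0.15 m / 0.75 = -0.2.

```bash
python3 inch.py '{"x": [0.0027, 0.0053, 0.008, 0.008, 0.008, 0.008], "y": [-0.0667, -0.1333, -0.2, -0.2627, -0.2627, -0.2627], "z": [0, 0, 0, 0, 0, 0], "rx": [0, 0, 0, 0, 0, 0], "ry": [0, 0, 0, 0, 0, 0], "rz": [0, 0, 0, 0, 0, 0], "jaw": [0.5, 0.5, 0.5, 0.5, 0.5, 0.5]}'
python3 - <<'E'
from h import *
snap('wrist','w10'); to([.5513,.3489,.276],down(-98.6))
for d in (-.05,0,.05): print(proj('w10',[.5513+d*.989,.3489-.148*d,.295],True))
E
```

```text
time: 35.28
eef_pos: [0.5517, 0.3484, 0.3511]
tcp_rot: [0.997, -0.076, -0.001, 0.002]
contact_force: [-0.7, -0.2, -0.1]
opening: 0.5
finger_force: 0.0
shift [-0.0005 -0.0011  0.0757]
rotvec [ 0.0033  0.0013 -0.0028]
[317.66240301 344.08211313]
[317.00310921 268.21266928]
[316.37738738 179.52143693]
```

View pics/w10.png

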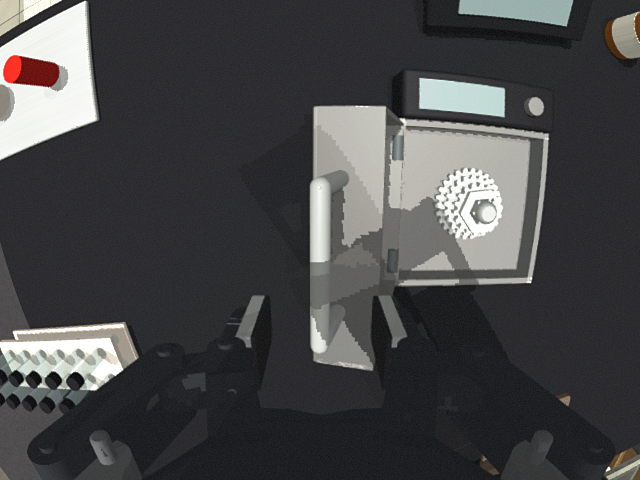

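In the tool's units: 0.075 m / 0.75 = 0.1, 0.07 m / 0.75 = 0.0933.

```bash
python3 inch.py '{"x": [0, 0, 0, 0, 0, 0, 0, 0], "y": [-0.0013, -0.0013, -0.0013, -0.0013, -0.0013, -0.0013, -0.0013, -0.0013], "z": [0.0533, 0.0933, 0.1, 0.1, 0.1, 0.1, 0.1, 0.1], "rx": [0, 0, 0, 0, 0, 0, 0, 0], "ry": [0, 0, 0, 0, 0, 0, 0, 0], "rz": [0, 0, 0, 0, 0, 0, 0, 0], "jaw": [0.5, 0.5, 0.5, 0.3, 0.1, 0.0, 0.0, 0.0]}' 30
python3 - <<'E'
from h import *
print(st()['eef_pos'],st()['contact_force'])
a0=np.arctan2(30,250)
for t0,t1 in ((1.85,1.25),(1.25,.65),(.65,0)):
    for t in np.linspace(t0,t1,11)[1:]: print(round(t,3),np.round(.2518*np.array([np.cos(a0+t)-np.cos(a0+t0),np.sin(a0+t0)-np.sin(a0+t)]),3))
E
```

```text
time: 36.33
eef_pos: [0.5528, 0.3488, 0.28]
tcp_rot: [0.997, -0.077, 0.001, 0.002]
contact_force: [-1.2, -5.4, 5.6]
opening: 0.128
finger_force: 29.8
[0.55278841 0.34877472 0.27995799] [-1.20271778 -5.36910361  5.6038617 ]
1.79 [ 0.014 -0.005]
1.73 [ 0.028 -0.01 ]
1.67 [ 0.043 -0.014]
1.61 [ 0.058 -0.017]
1.55 [ 0.073 -0.019]
1.49 [ 0.088 -0.02 ]
1.43 [ 0.103 -0.02 ]
1.37 [ 0.118 -0.019]
1.31 [ 0.133 -0.017]
1.25 [ 0.148 -0.015]
1.19 [0.015 0.003]
1.13 [0.029 0.008]
1.07 [0.043 0.013]
1.01 [0.057 0.019]
0.95 [0.071 0.026]
0.89 [0.084 0.034]
0.83 [0.096 0.042]
0.77 [0.108 0.051]
0.71 [0.12  0.061]
0.65 [0.131 0.072]
0.585 [0.011 0.012]
0.52 [0.021 0.025]
0.455 [0.031 0.038]
0.39 [0.039 0.052]
0.325 [0.046 0.067]
0.26 [0.053 0.082]
0.195 [0.059 0.097]
0.13 [0.063 0.113]
0.065 [0.067 0.129]
0.0 [0.069 0.145]
```

In the tool's units: 0.148 m / 0.75 = 0.1973, 0.133 m / 0.75 = 0.1773.

```bash
python3 inch.py '{"x": [0, 0, 0, 0, 0, 0, 0, 0, 0, 0], "y": [0.0187, 0.0373, 0.0573, 0.0773, 0.0973, 0.1173, 0.1373, 0.1573, 0.1773, 0.1973], "z": [-0.0067, -0.0133, -0.0187, -0.0227, -0.0253, -0.0267, -0.0267, -0.0253, -0.0227, -0.02], "rx": [0, 0, 0, 0, 0, 0, 0, 0, 0, 0], "ry": [0, 0, 0, 0, 0, 0, 0, 0, 0, 0], "rz": [0, 0, 0, 0, 0, 0, 0, 0, 0, 0], "jaw": [0, 0, 0, 0, 0, 0, 0, 0, 0, 0]}'
python3 inch.py '{"x": [0, 0, 0, 0, 0, 0, 0, 0, 0, 0], "y": [0.02, 0.0387, 0.0573, 0.076, 0.0947, 0.112, 0.128, 0.144, 0.16, 0.1747], "z": [0.004, 0.0107, 0.0173, 0.0253, 0.0347, 0.0453, 0.056, 0.068, 0.0813, 0.096], "rx": [0, 0, 0, 0, 0, 0, 0, 0, 0, 0], "ry": [0, 0, 0, 0, 0, 0, 0, 0, 0, 0], "rz": [0, 0, 0, 0, 0, 0, 0, 0, 0, 0], "jaw": [0, 0, 0, 0, 0, 0, 0, 0, 0, 0]}'
```

```text
time: 37.58
eef_pos: [0.5294, 0.202, 0.2923]
tcp_rot: [0.997, -0.077, -0.0, 0.001]
contact_force: [3.2, 0.6, 2.0]
opening: 0.122
finger_force: 31.5
time: 38.83
eef_pos: [0.5087, 0.0731, 0.22]
tcp_rot: [0.997, -0.076, -0.001, 0.001]
contact_force: [-2.0, 1.6, -0.8]
opening: 0.124
finger_force: 31.8
```

In the tool's units: 0.143 m / 0.75 = 0.1907, 0.129 m / 0.75 = 0.172.

```bash
python3 inch.py '{"x": [0, 0, 0, 0, 0, 0, 0, 0, 0, 0], "y": [0.0147, 0.028, 0.0413, 0.052, 0.0613, 0.0707, 0.0787, 0.084, 0.0893, 0.092], "z": [0.016, 0.0333, 0.0507, 0.0693, 0.0893, 0.1093, 0.1293, 0.1507, 0.172, 0.1907], "rx": [0, 0, 0, 0, 0, 0, 0, 0, 0, 0], "ry": [0, 0, 0, 0, 0, 0, 0, 0, 0, 0], "rz": [0, 0, 0, 0, 0, 0, 0, 0, 0, 0], "jaw": [0, 0, 0, 0, 0, 0, 0, 0, 0, 0]}'
python3 inch.py '{"x": [0, 0, 0], "y": [0, 0, 0], "z": [0.0053, 0.0067, 0.0067], "rx": [0, 0, 0], "ry": [0, 0, 0], "rz": [0, 0, 0], "jaw": [0, 0, 0]}'
```

```text
time: 40.08
eef_pos: [0.4985, 0.0053, 0.0769]
tcp_rot: [0.997, -0.077, -0.001, 0.001]
contact_force: [-5.2, 1.5, 0.5]
opening: 0.123
finger_force: 31.0
time: 40.45
eef_pos: [0.4987, 0.0051, 0.0759]
tcp_rot: [0.997, -0.076, -0.002, 0.001]
contact_force: [-13.9, 1.1, 18.5]
opening: 0.126
finger_force: 33.1
```

In the tool's units: -0.18 m / 0.75 = -0.24, -0.16 m / 0.75 = -0.2133.

```bash
python3 inch.py '{"x": [0, 0, 0, 0, 0, 0, 0, 0, 0, 0], "y": [0, 0, 0, 0, 0, 0, 0, 0.1333, 0.2, 0.2], "z": [-0.0053, -0.0053, -0.0053, -0.0053, -0.08, -0.16, -0.2133, -0.24, -0.24, -0.24], "rx": [0, 0, 0, 0, 0, 0, 0, 0, 0, 0], "ry": [0, 0, 0, 0, 0, 0, 0, 0, 0, 0], "rz": [0, 0, 0, 0, 0, 0, 0, 0, 0, 0], "jaw": [0.2, 0.5, 0.5, 0.5, 0.5, 0.5, 0.5, 0.5, 0.5, 0.5]}'
python3 - <<'E'
from h import *
snap('top','top11'); crop('top11','t11',120,80,620,400,1.6)
E
```

```text
time: 41.7
eef_pos: [0.4758, -0.1453, 0.2541]
tcp_rot: [0.997, -0.078, 0.001, 0.002]
contact_force: [-0.5, 0.1, -0.2]
opening: 0.498
finger_force: 0.0
```

View pics/t11.png

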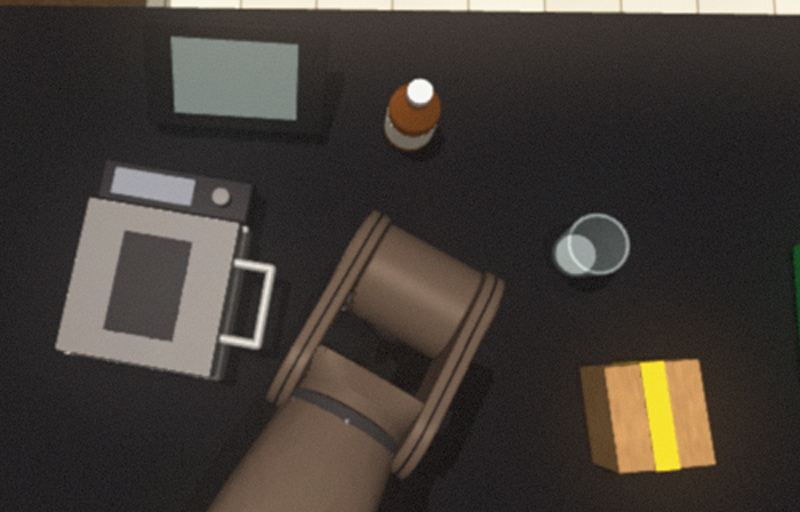

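```bash
python3 -c "
from plant import ctrl
print(ctrl.sign_off())"
```

```text
the job is handed in; nothing more can be done
None
```

The job is done and handed in at about 42 s: cogs 96, 82 and 68 (110 was absent) look fully home on the hub in that order in the camera pictures, the lid is closed again, and the console, bottle, beaker and carton stand where they were.

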